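# Clear the can crusher into the recycling tub

### The job

Slide the yellow recycling tub along the board until it is centred under the can crusher's drop slot, then press the crusher's sprung lever all the way down to its stop so that the ram pushes the flattened can out into the tub. Ease the lever back up to rest with your hand on it, without letting it snap back; do not touch the can, keep the tub standing on the board, leave it under the slot, and leave everything else where it stands.

Things in the scene. Friction and masses are not known exactly. Their poses are not given: they have to be found in the camera images.
- tub_grip (a point): Centre of the yellow tub's grip bar: bar along the tub's x, 100 mm long, 14 mm thick in y, 22 mm high, 137 mm from the tub's middle along its +y (the left side, away from the crusher), 70 mm above the board. 40 mm free between bar and tub wall; its two carrying arms leave 76 mm clear. Axes are the tub's, z up.
- tub_in (a point): Middle of the inner floor of the tub, a loose yellow plastic box 170 mm (x) by 180 mm (y), 85 mm high, walls and floor 5 mm, about 0.35 kg, standing on the board left of the crusher and sliding on it. Point 5 mm above its underside; axes are the tub's, z up.
- drop_slot (a point): Centre of the crusher's drop slot, level with the bed's top, 105 mm above the board. Axes are the crusher's: ram pushes along +y, z up. Slot 76 mm (x) by 85 mm (y), open above and below. Bed edge 42 mm to -y; end plate's outer face 50 mm to +y, its top 172 mm above the board. Trough walls' outer faces at x = +-46 mm, tops 133 mm high.
- crusher: Aluminium can crusher fixed to the board; origin on the board under its middle plane, 122.5 mm to -y of the drop slot; axes as the slot's. Bed and end plate overhang freely to +y with 97 mm clear below, so the 85 mm tub slides beneath. Its column (70 mm wide) and base plate (140 mm wide, 12 mm high) end 130 mm to -y of the slot's centre.
- lever_pivot (a point): Axis of the lever (along the crusher's x), 220 mm above the board, on the crusher's middle plane, 172.5 mm on the -y side of the drop slot; axes are the crusher's. A toothed wheel of 70 mm radius turns about it between two cheeks.
- lever_bar (a point): Centre of the lever's black cross bar: 22 mm diameter, 130 mm along the crusher's x, 190 mm from the pivot on a red arm 16 mm thick, on the crusher's -y side. At rest the arm is 0.6 rad above level (bar about 327 mm above the board), at the stop 0.35 rad below level (about 155 mm). It swings in the crusher's y-z plane.
- lever (a joint): Lever angle in rad: 0 at rest (up), grows as the bar is pressed down, 0.95 at the stop. A spring drives it back up: about 10 N at the bar at rest, 15 N at the stop; let go, it snaps up hard. Geared to the ram, 68 mm of travel per rad; the can drops out at about 0.7 rad.
- can_center (a point): Centre of the flattened red can, a rigid puck 66 mm in diameter and 30 mm thick, about 18 g, standing on its rim in the crusher's trough in front of the ram, its own y along the ram's travel.
- tub: The yellow tub; origin at the centre of its underside, axes as tub_in.
- can: The flattened can; its origin is on its rim, 33 mm from its centre (see can_center).
- beer_bottle: Bystander: standing empty amber glass beer bottle, 62 mm across, 230 mm tall; origin at the centre of its underside, z up.
- spray: Bystander: standing white plastic bottle with blue cap, 68 mm across, 190 mm tall; origin at the centre of its underside, z up.
- tablet_jar: Bystander: standing jar with green lid, 76 mm across, 110 mm tall; origin at the centre of its underside, z up.
- sieve: Bystander: green plastic sieve, round bowl 150 mm across and 50 mm high with a flat handle reaching 180 mm out to its own +y; origin at the centre of its underside, z up.
- door_stop: Bystander: small turned-timber door stop with black rubber tip, standing, 48 mm across, 80 mm tall; origin at the centre of its underside, z up.
- dish_brush: Bystander: dish brush lying on the board, its own x along the handle; origin at the centre of its underside, z up.
Mind the look-alikes: they are no part of the job. Leave any purple look-alike of the can alone.

How it is judged:
On the way, in this order (a step that is already met when the one before it is completed fails the run):
1. the tub stands under the drop slot (middle within 60 mm), the lever not yet pressed (horizontal distance between tub_in and drop_slot below 0.06 m and value of joint lever below 0.1 rad and linear speed of tub below 0.02 m/s), for 0.2 s.
2. the lever is pressed down to its stop (over 0.90 rad) (value of joint lever above 0.9 rad), for 0.1 s.
3. the lever is back up at rest (under 0.05 rad) and the can is in the tub (value of joint lever below 0.05 rad and x of can_center in the frame of tub_in between -0.08 and 0.08 m and y of can_center in the frame of tub_in between -0.085 and 0.085 m and z of can_center in the frame of tub_in between 0 and 0.065 m), for 0.2 s.
At the end, for the whole second after the job is handed in: The can lies at rest inside the tub, the tub stands upright on the board with its middle within 60 mm of the drop slot's centre seen from above, and the lever is back at rest (under 0.05 rad) (all of step 3 and horizontal distance between tub_in and drop_slot below 0.06 m and angle between tub_in's own z axis and vertical below 0.1 rad and height (world z) of tub_in below 0.012 m and linear speed of can below 0.05 m/s and linear speed of tub below 0.02 m/s); the robot touches nothing.
It fails at once if the lever snaps back (returns faster than 4 rad/s) (velocity of joint lever below -4 rad/s).
It fails at once if the robot touches the can (contact force between any of the fingers, the arm and can above 0.3 N).
It fails at once if the tub is tipped (over 0.3 rad) or lifted off the board (over 40 mm) (angle between tub_in's own z axis and vertical above 0.3 rad or height (world z) of tub_in above 0.045 m).
It fails at once if a bystander (bottle, spray, jar, sieve, door stop, brush) is moved over 40 mm or knocked over (distance of any of beer_bottle, spray, tablet_jar, sieve, door_stop, dish_brush from where it was at the start of the episode above 0.04 m or angle between any of beer_bottle, spray, tablet_jar, sieve, door_stop's own z axis and vertical above 0.4 rad).
It also fails if it takes over 64 s, if anything falls off the work surface, if the arm or the gripper's body presses on something with over 40 N, if the wrist force passes 120 N, or if a joint passes its speed limit or range.

### The arm

A 6-joint arm with a two-finger parallel gripper is mounted at the origin on the work surface. World frame = base frame: x ahead of the robot, y to its left, z up, the work surface at z = 0. Lengths are in m, angles in rad, forces in N, time in s.
With the tool pointing down it reaches from about 0.375 to 0.9 m from the base axis. Payload 3.1 kg.
Tool frame: the origin (TCP) lies midway between the tips of the shut fingers; the grasp point (between the pads) lies 19 mm behind it; x points along the fingers, y is the direction in which the jaws open and shut, and the axes are right-handed (so a half turn about x gives the same grasp; the last joint's range is limited). The gripper opens to 87 mm and grips with 3 to 60 N. Pads are 19 mm wide; open, the fingers measure 117 mm over their backs; the gripper's body (75 mm by 190 mm) begins 51 mm behind the grasp point.
Start: joints at [1.135, 0.527, 1.433, -0, 1.181, -0.178], TCP at [0.159, 0.604, 0.223] pointing down, gripper open.
Joint ranges: [-3.08, 3.08], [-0.75, 2.2], [0.22, 2.44], [-1.43, 4.57], [0, 2.65], [-2.85, 2.85]. Speed limits (rad/s): [2.79, 2.79, 3.14, 3.14, 3.14, 3.14].

### API

Orientations are given as a unit quaternion [x, y, z, w].
In Python, from rig import get_obs, imaging, robot gives the robot as it stands.
- The arm moves only by the shell command python3 -m inch 'ROWS' [FORCE]. ROWS is JSON, a list of rows, each a list of 3 entries, a list of its own where there are three numbers: the finger opening in mm, from 0 to 87, then the shift along the tool's x, y, z in mm, then the turn, a rotation vector about the tool's x, y, z in degrees. In form: [[grip, [dx, dy, dz], [wx, wy, wz]], ...]. A call has 1 to 12 rows; each row shifts and turns the pose as measured when the row begins, along the tool's axes as they then stand; what a row does not reach is not made up. A row lasts 1/8 s, in which the tool goes at most 62.5 mm and 10.7 degrees, less where a joint would pass 70% of its speed; a pose out of reach is approached as far as the arm can. A call with a gripper value outside its range is refused whole. The fingers move at their own pace and stop on an object; FORCE is the grip in N (left out, the last holds). Time passes only in rows, so rows that do not move let the fingers close. It gives the time, the measured TCP pose, the force and the opening at its end, in the units of the state.
- get_obs(): the state, without advancing time (a new reading comes with each control period).
- imaging.camera(name): name is "side" or "top" or "wrist"; returns the picture (420x560x3 uint8, red, green, blue); there is no depth.
- imaging.camera_params(name): a dict with "camera_matrix" (3x3 intrinsics, pixels), "xyz" and "rotation" of the camera in the world. Camera axes: x right, y down, z forward; pixel columns grow to the right and rows downward; lengths in m; the calibration is good to about 2 mm. The wrist camera is an equidistant fisheye: a pixel r from the principal point sees the ray r / f radians off the axis. A picture is of the moment at which its call begins: read the wrist's pose just before it. camera_params takes no time and is no camera call; for the wrist camera it gives the pose at the moment of the call.
- robot.hand_in(): hands the job in, once; it reports no verdict.
Trained networks look in the newest picture that a camera, given by its name, has taken for a name from the list of things; names that differ only in an ending like _2 or _b are one class to them, and where a whole thing is asked for, a point or a joint stands for the part that bears it (a point fixed in the world has none). Each returns a list of dicts, best first, with "confidence" (0 to 1); they miss things now and then, are a little off and sometimes report something else, mostly with a low value. They report only what shows in the picture. A call takes as long as a camera call. They do not tell look-alikes from the thing itself.
- imaging.cut_out(camera, target): "pixels" (420x560 bool, what is visible of it) and "box" ([centre column, centre row, width, height] in pixels, round what is visible of it).
- imaging.tip_of(camera, target): "pixel" ([column, row] in pixels: a listed point, or the origin of a listed thing).
The state is a dict: "time": time; "q": joint angles; "joint_velocities": joint speeds; "joint_torque": joint torques, N m; "position": TCP position; "tool_rot": TCP orientation; "ft_force": force on the tool from outside, world axes, zero at the start; "moment": the same for the moment, N m; "grip_width": finger opening in m.
Only numpy, scipy, OpenCV 4.12 (cv2) and the standard library are available. Lean on these libraries where they do the work, as an engineer would, in place of code of your own. Each camera call takes 0.05 s, during which the arm holds its last target. There are 200 camera calls.

## Working session

There is one attempt and no reset: what is moved stays moved. The work goes in short steps, Python scripts to look and compute and a shell command to move; the robot and the scene stay as the last step left them, time stands still between calls to the robot, and variables do not carry over. Pictures are saved under pics/ and viewed, about 8 in all and at most 12, crops included, and the job is handed in when it is done.

```bash
mkdir -p pics; ls; cat > h.py <<'E'
import numpy as np, cv2
from rig import get_obs, imaging, robot
from scipy.spatial.transform import Rotation as R
def ray(cam,px,P=None):
    P=P or imaging.camera_params(cam); K=np.array(P['camera_matrix']);Rm=np.array(P['rotation'])
    if Rm.shape!=(3,3): Rm=R.from_quat(Rm).as_matrix()
    x=(px[0]-K[0,2])/K[0,0]; y=(px[1]-K[1,2])/K[1,1]
    if cam=='wrist':
        r=np.hypot(x,y); s=np.sin(r)/max(r,1e-9); d=np.array([x*s,y*s,np.cos(r)])
    else: d=np.array([x,y,1.])
    d=Rm@d; return np.array(P['xyz']),d/np.linalg.norm(d)
def atz(cam,px,z):
    o,d=ray(cam,px); return o+d*(z-o[2])/d[2]
def tri(rays):
    A=0;b=0
    for o,d in rays:
        M=np.eye(3)-np.outer(d,d);A=A+M;b=b+M@o
    p=np.linalg.solve(A,b); return p,[float(np.linalg.norm((np.eye(3)-np.outer(d,d))@(p-o))) for o,d in rays]
def save(cam,name):
    im=imaging.camera(cam); cv2.imwrite('pics/'+name,np.ascontiguousarray(im[:,:,::-1])); return im
E
python3 - <<'E'
from h import *
np.set_printoptions(precision=3,suppress=True)
a=save('side','side0.png');b=save('top','top0.png')
o=get_obs();print(o['position'],o['tool_rot'],o['time'],R.from_quat(o['tool_rot']).as_matrix())
for c in('side','top'): P=imaging.camera_params(c);print(c,P['xyz'],np.array(P['rotation']).tolist(),P['camera_matrix'])
for t in ['tub_grip','tub_in','drop_slot','crusher','lever_pivot','lever_bar','can_center','beer_bottle','spray','tablet_jar','sieve','door_stop','dish_brush']:
    D={c:imaging.tip_of(c,t)[:2] for c in('side','top')}
    print(t,{c:[(np.round(d['pixel']).tolist(),round(d['confidence'],2)) for d in D[c]] for c in D})
    if D['side'] and D['top']:
        p,e=tri([ray(c,D[c][0]['pixel']) for c in D]);print('   ',p,np.round(e,3))
cv2.imwrite('pics/both.png',np.ascontiguousarray(cv2.resize(np.hstack([a,b]),(800,300))[:,:,::-1]))
E
```

```text
pics
[0.158 0.604 0.222] [ 0.09   0.701 -0.091  0.701] 0.1 [[-0.001  0.254  0.967]
 [-0.002  0.967 -0.254]
 [-1.    -0.002 -0.   ]]
side [-0.403 -0.198  1.222] [0.7200059568922003, -0.5810061112601095, 0.2355184417392033, -0.29758088701878976] [[518.845   0.    280.004]
 [  0.    518.845 200.334]
 [  0.      0.      1.   ]]
top [0.485 0.002 1.257] [0.7105173246232048, -0.7028858682584982, 0.01052769252166864, -0.03171364537466243] [[414.87    0.    286.848]
 [  0.    414.87  209.915]
 [  0.      0.      1.   ]]
tub_grip {'side': [([173.0, 214.0], 0.64)], 'top': [([176.0, 204.0], 0.93)]}
    [0.569 0.355 0.08 ] [0.002 0.002]
tub_in {'side': [([210.0, 242.0], 0.95)], 'top': [([228.0, 209.0], 0.91), ([296.0, 143.0], 0.71)]}
    [ 0.561  0.231 -0.008] [0.01 0.01]
drop_slot {'side': [([260.0, 229.0], 0.67)], 'top': [([272.0, 210.0], 0.56)]}
    [0.555 0.079 0.097] [0.001 0.001]
crusher {'side': [([256.0, 202.0], 0.67), ([300.0, 259.0], 0.62)], 'top': [([317.0, 215.0], 0.82)]}
    [0.512 0.013 0.273] [0.057 0.057]
lever_pivot {'side': [([318.0, 217.0], 0.7), ([300.0, 262.0], 0.5)], 'top': 
[... 320 characters left out ...]
, 197.0], 0.69)], 'top': [([259.0, 148.0], 0.63)]}
    [ 0.751  0.131 -0.005] [0.002 0.002]
spray {'side': [([296.0, 207.0], 0.78)], 'top': [([297.0, 141.0], 0.81)]}
    [ 0.778  0.013 -0.024] [0.001 0.001]
tablet_jar {'side': [([342.0, 206.0], 0.94)], 'top': [([349.0, 144.0], 0.8), ([300.0, 216.0], 0.72)]}
    [ 0.757 -0.14   0.036] [0.001 0.001]
sieve {'side': [([394.0, 345.0], 0.91)], 'top': [([409.0, 293.0], 0.59)]}
    [ 0.317 -0.33   0.004] [0.004 0.004]
door_stop {'side': [([326.0, 316.0], 0.65)], 'top': [([351.0, 271.0], 0.67)]}
    [ 0.377 -0.152 -0.01 ] [0.003 0.003]
dish_brush {'side': [([193.0, 305.0], 0.68)], 'top': [([231.0, 290.0], 0.96)]}
    [0.318 0.208 0.012] [0.004 0.004]
```

View pics/side0.png

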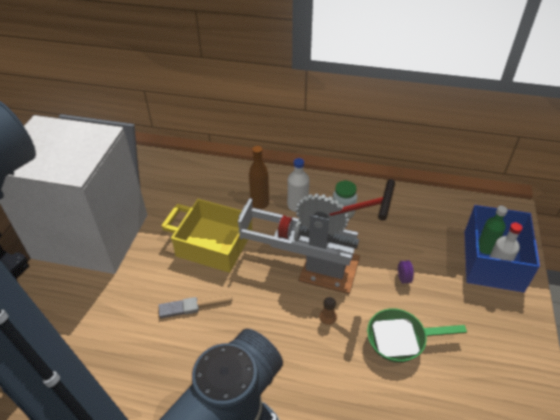

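View pics/top0.png

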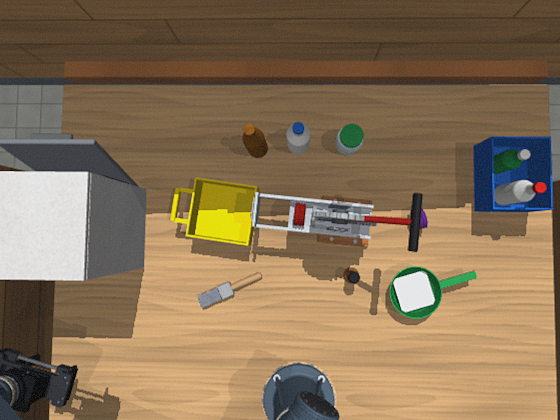

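The side view shows the tub at about (208,238) with its bar at (173,218), the red can in the trough at (285,228) and the lever bar at (388,198). The purple look-alike is at (405,272). A tall white box stands left of the tub, with its right face at columns 90–145 in the top view. It would block a jaw-across grasp of the bar, so I'll push with the fingers down in the gap between bar and wall.

```bash
python3 - <<'E'
from h import *
np.set_printoptions(precision=3,suppress=True)
print('grip',atz('top',(176,204),.07),atz('side',(173,214),.07),'in',atz('top',(228,209),.005),atz('side',(210,242),.005))
for px in [(258,187),(250,245),(188,235),(194,179)]: print('tub rim',atz('top',px,.085))
for px in [(145,187),(137,280)]: print('box base',atz('top',px,0))
for px in [(90,172),(87,279)]:
  for z in(.3,.35,.4): print('box top',z,atz('top',px,z))
print('lid',[atz('top',p,.4) for p in[(110,140),(145,185)]])
s=np.array([.555,.079]);b=np.array([.517,-.252]);d=s-b;print('yaw',np.degrees(np.arctan2(-d[0],d[1])),np.linalg.norm(d))
o=get_obs();P=imaging.camera_params('wrist');Rt=R.from_quat(o['tool_rot'])
print('wristcam in tool',Rt.inv().apply(np.array(P['xyz'])-o['position']),o['time'],P['camera_matrix'])
E
```

```text
grip [0.57  0.359 0.07 ] [0.58  0.359 0.07 ] in [0.561 0.219 0.005] [0.548 0.237 0.005]
tub rim [0.62  0.121 0.085]
tub rim [0.455 0.141 0.085]
tub rim [0.481 0.318 0.085]
tub rim [0.641 0.305 0.085]
box base [0.627 0.478 0.   ]
box base [0.343 0.494 0.   ]
box top 0.3 [0.627 0.497 0.3  ]
box top 0.35 [0.62  0.471 0.35 ]
box top 0.4 [0.613 0.445 0.4  ]
box top 0.3 [0.377 0.494 0.3  ]
box top 0.35 [0.383 0.468 0.35 ]
box top 0.4 [0.388 0.442 0.4  ]
lid [array([0.681, 0.405, 0.4  ]), array([0.586, 0.327, 0.4  ])]
yaw -6.5490915741953195 0.33317412864746865
wristcam in tool [-0.162 -0.    -0.074] 1.4 [[325.192   0.    276.442]
 [  0.    325.192 213.522]
 [  0.      0.      1.   ]]
```

```bash
python3 -m inch '[[25,[0,-43,28],[0,0,0]],[25,[0,-43,28],[0,0,0]],[25,[0,-43,28],[0,0,0]],[25,[0,-43,28],[0,0,0]],[25,[0,-43,28],[0,0,0]],[25,[0,0,0],[10,0,0]],[25,[0,0,0],[10,0,0]],[25,[0,0,0],[10,0,0]],[25,[0,0,0],[10,0,0]],[25,[0,0,0],[10,0,0]],[25,[0,0,0],[10,0,0]],[25,[0,0,0],[10,0,0]]]' 30
cat >> h.py <<'E'
def rel(p,yaw):
    "shift in tool frame mm to world p, and remaining turn to tool-down with y at yaw deg"
    o=get_obs();Rt=R.from_quat(o['tool_rot']);a=np.radians(yaw)
    y=np.array([np.cos(a),np.sin(a),0]);x=np.array([0,0,-1.]);T=R.from_matrix(np.c_[x,y,np.cross(x,y)])
    print('t',round(o['time'],2),'pos',np.round(o['position'],4),'shift',np.round(1000*Rt.inv().apply(np.array(p)-o['position']),1),'turn',np.round((Rt.inv()*T).as_rotvec(degrees=True),1),'F',np.round(o['ft_force'],1),'w',round(o['grip_width']*1000,1))
E
python3 -c "
from h import *
rel([.562,.330,.20],-7)"
```

```text
time: 2.9
position: [0.244, 0.3553, 0.224]
tool_rot: [0.49, 0.512, -0.484, 0.513]
ft_force: [-0.6, -0.4, -1.0]
grip_width: 0.0251
t 2.9 pos [0.244  0.3553 0.224 ] shift [ 25.9 316.2  41.7] turn [ 9.9 -0.4 -0.4] F [-0.6 -0.4 -1. ] w 25.1
```

```bash
python3 -m inch '[[25,[0,0,0],[10,0,0]],[25,[4,53,-2],[0,0,0]],[25,[4,53,-2],[0,0,0]],[25,[4,53,-2],[0,0,0]],[25,[4,53,-2],[0,0,0]],[25,[4,53,-2],[0,0,0]],[25,[4,53,-2],[0,0,0]],[25,[0,0,0],[0,0,0]]]'
python3 - <<'E'
from h import *
save('wrist','w1.png');P=imaging.camera_params('wrist');rel([.562,.330,.05],-7)
for t in('tub_grip','tub_in'):
    r=imaging.tip_of('wrist',t)
    for d in r[:2]: print(t,d, atz('wrist',d['pixel'],.07 if t=='tub_grip' else .005))
# project TCP-axis points and expected geometry
E
```

```text
time: 3.9
position: [0.5711, 0.3258, 0.2021]
tool_rot: [0.536, 0.467, -0.526, 0.467]
ft_force: [-1.3, 0.5, 0.1]
grip_width: 0.0247
t 3.95 pos [0.5684 0.3261 0.2021] shift [152.   -7.8  -1.6] turn [-0.3 -0.5 -0.4] F [-0.1  0.1 -0.1] w 24.9
tub_grip {'pixel': [270.0, 167.6], 'confidence': 0.9} [0.56574519 0.36220221 0.07      ]
```

View pics/w1.png

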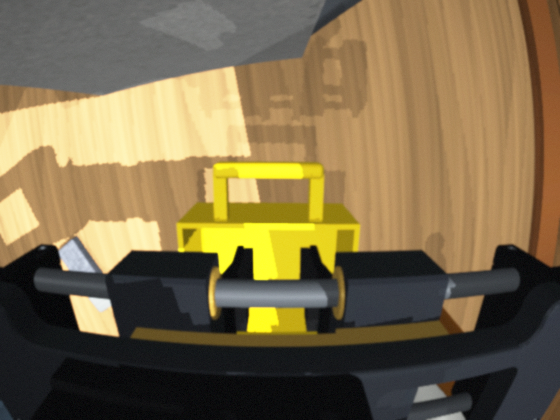

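Wrist view: the bar runs from (216,170) to (325,170), the near wall rim is at row 222, and the fingertips are at columns 240 and 318. I'll place the gap precisely from these.

```bash
python3 - <<'E'
from h import *
for p,z in [((216,170),.081),((325,170),.081),((181,222),.085),((357,222),.085),((226,200),.07),((312,200),.07)]: print(p,np.round(atz('wrist',p,z),3))
rel([.563,.334,.045],-7)
E
```

```text
(216, 170) [0.517 0.368 0.081]
(325, 170) [0.613 0.356 0.081]
(181, 222) [0.477 0.326 0.085]
(357, 222) [0.638 0.305 0.085]
(226, 200) [0.52  0.338 0.07 ]
(312, 200) [0.6   0.327 0.07 ]
t 4.05 pos [0.5655 0.3268 0.2024] shift [157.4  -4.1  -5.4] turn [-0.2 -0.5 -0.2] F [-1.  -0.4  0.4] w 25.0
```

```bash
python3 -m inch '[[25,[0,-2,-8],[0,0,0]],[25,[30,0,0],[0,0,0]],[25,[30,0,0],[0,0,0]],[25,[20,0,0],[0,0,0]],[25,[0,0,0],[0,0,0]]]'
python3 - <<'E'
from h import *
rel([.563,.335,.045],-7)
E
```

```text
time: 4.68
position: [0.5583, 0.3413, 0.1239]
tool_rot: [0.533, 0.471, -0.525, 0.468]
ft_force: [-0.0, 0.2, 0.2]
grip_width: 0.0251
t 4.67 pos [0.5583 0.3413 0.1239] shift [78.9  5.1  6.5] turn [ 0.2 -0.6 -0.3] F [-0.   0.2  0.2] w 25.1
```

```bash
python3 -m inch '[[25,[0,4,5],[0,0,0]],[25,[15,0,0],[0,0,0]],[25,[0,0,0],[0,0,0]]]'
python3 - <<'E'
from h import *
rel([.563,.335,.045],-7)
save('wrist','w2.png')
E
```

```text
time: 5.05
position: [0.5622, 0.3372, 0.111]
tool_rot: [0.534, 0.471, -0.523, 0.469]
ft_force: [-0.2, 0.6, 0.5]
grip_width: 0.0249
t 5.05 pos [0.5622 0.3372 0.111 ] shift [66.   0.4  2.9] turn [ 0.3 -0.7 -0.5] F [-0.2  0.6  0.5] w 24.9
```

View pics/w2.png

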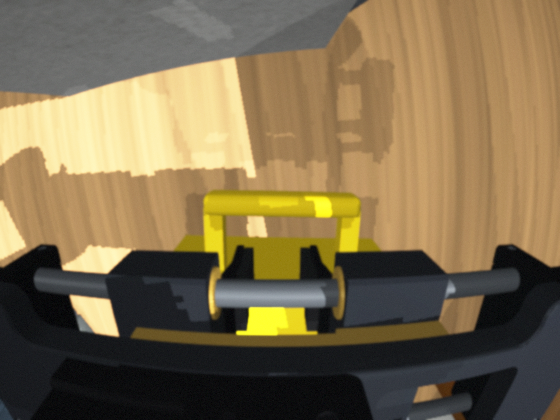

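The fingers, centred at column 279, sit between the bar's carrying arms (centre 281). I'll go down into the gap.

```bash
python3 -m inch '[[25,[16,0,3],[0,0,0]],[25,[16,0,0],[0,0,0]],[25,[16,0,0],[0,0,0]],[25,[16,0,0],[0,0,0]],[25,[0,0,0],[0,0,0]]]'
python3 - <<'E'
from h import *
rel([.563,.335,.045],-7)
E
```

```text
time: 5.72
position: [0.5633, 0.3347, 0.0424]
tool_rot: [0.534, 0.471, -0.523, 0.469]
ft_force: [-0.1, -0.1, 0.9]
grip_width: 0.0252
t 5.72 pos [0.5633 0.3347 0.0424] shift [-2.6 -0.3 -0.3] turn [ 0.3 -0.8 -0.5] F [-0.1 -0.1  0.9] w 25.2
```

```bash
python3 -m inch '[[25,[0,1,12],[0,0,0]],[25,[0,1,12],[0,0,0]],[25,[0,1,12],[0,0,0]],[25,[0,1,12],[0,0,0]],[25,[0,1,12],[0,0,0]],[25,[0,1,12],[0,0,0]],[25,[0,0,0],[0,0,0]]]'
python3 - <<'E'
from h import *
rel([.5675,.188,.0425],-7)
b=save('top','top1.png')
for t in('tub_in','tub_grip'):
    for d in imaging.tip_of('top',t)[:2]: print(t,d['confidence'],d['pixel'],np.round(atz('top',d['pixel'],.005 if t=='tub_in' else .07),3))
E
```

```text
time: 6.6
position: [0.5618, 0.2575, 0.043]
tool_rot: [0.536, 0.47, -0.522, 0.469]
ft_force: [-0.3, -0.2, -0.5]
grip_width: 0.0251
t 6.6 pos [0.5618 0.2575 0.043 ] shift [-0.4 13.8 68.3] turn [ 0.2 -0.9 -0.7] F [-0.3 -0.2 -0.5] w 25.1
tub_in 0.85 [249.9, 209.6] [0.56  0.153 0.005]
```

```bash
python3 -m inch '[[25,[0,2,12],[0,0,0]],[25,[0,2,12],[0,0,0]],[25,[0,2,12],[0,0,0]],[25,[0,2,12],[0,0,0]],[25,[0,2,11],[0,0,0]],[25,[0,0,7],[0,0,0]],[25,[0,0,0],[0,0,0]],[25,[0,0,0],[0,0,0]]]'
python3 - <<'E'
from h import *
rel([.5675,.188,.0425],-7)
a=save('side','side2.png');b=save('top','top2.png')
for c in('side','top'):
  for t in('tub_in','tub_grip','drop_slot'):
    for d in imaging.tip_of(c,t)[:2]: print(c,t,round(d['confidence'],2),d['pixel'],np.round(atz(c,d['pixel'],{'tub_in':.005,'tub_grip':.07,'drop_slot':.105}[t]),3))
cv2.imwrite('pics/b2.png',np.hstack([a[120:320,120:420],b[110:310,130:430]])[:,:,::-1].copy())
E
```

```text
time: 7.75
position: [0.5653, 0.1894, 0.043]
tool_rot: [0.537, 0.47, -0.52, 0.469]
ft_force: [-0.1, 3.6, 1.9]
grip_width: 0.0251
t 7.75 pos [0.5653 0.1894 0.043 ] shift [0.5 2.4 1.1] turn [ 0.2 -1.1 -0.9] F [-0.1  3.6  1.9] w 25.1
side tub_in 0.86 [257.1, 248.1] [0.555 0.091 0.005]
side drop_slot 0.46 [257.1, 247.8] [0.477 0.067 0.105]
top tub_in 0.63 [272.6, 211.6] [0.554 0.084 0.005]
top drop_slot 0.98 [277.2, 211.4] [0.55  0.064 0.105]
```

View pics/b2.png

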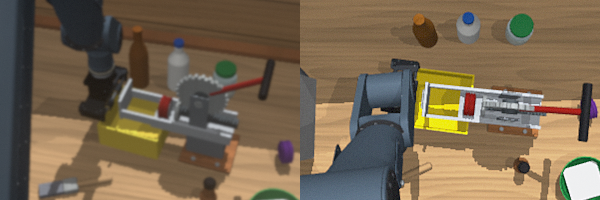

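```bash
python3 -m inch '[[25,[0,0,9],[0,0,0]],[25,[0,0,0],[0,0,0]],[25,[0,0,-10],[0,0,0]],[25,[0,0,0],[0,0,0]],[25,[0,0,0],[0,0,0]]]'
python3 - <<'E'
from h import *
rel([.567,.188,.35],-7)
E
```

```text
time: 8.78
position: [0.5645, 0.1897, 0.0423]
tool_rot: [0.536, 0.471, -0.521, 0.469]
ft_force: [0.7, 1.2, -0.5]
grip_width: 0.0248
t 8.78 pos [0.5645 0.1897 0.0423] shift [-307.6    6.7   -4. ] turn [ 0.3 -1.  -0.7] F [ 0.7  1.2 -0.5] w 24.8
```

```bash
python3 -m inch '[[25,[-20,0,0],[0,0,0]],[25,[-30,0,0],[0,0,0]],[25,[-50,0,0],[0,0,0]],[25,[-50,0,0],[0,0,0]],[25,[-50,0,0],[0,0,0]],[25,[-50,0,0],[0,0,0]],[25,[-50,0,0],[0,0,0]],[25,[-50,0,0],[0,0,0]],[40,[-30,0,0],[0,0,0]],[40,[0,0,0],[0,0,0]]]'
python3 - <<'E'
from h import *
np.set_printoptions(precision=3,suppress=True)
u=np.array([.114,.9935,0]);xc=np.array([.9935,-.114,0])
bar=np.array([.517,-.252,.327]); rel(bar-.045*xc+[0,0,.1],-97)
b=save('top','top3.png');a=save('side','side3.png')
for t in('tub_in','drop_slot','lever_bar','tub_grip','can_center'):
  D={c:imaging.tip_of(c,t)[:1] for c in('side','top')}
  print(t,[(c,d['pixel'],d['confidence'],atz(c,d['pixel'],{'tub_in':.005,'tub_grip':.07,'drop_slot':.105,'lever_bar':.327,'can_center':.14}[t])) for c in D for d in D[c]])
  if D['side'] and D['top']: print('   ',*tri([ray(c,D[c][0]['pixel']) for c in D]))
cv2.imwrite('pics/b3.png',cv2.resize(np.hstack([b[150:290,200:300],b[170:270,360:460].repeat(1,0) if 0 else b[150:290,370:470]]),None,fx=3.5,fy=3.5)[:,:,::-1].copy())
E
```

```text
time: 10.02
position: [0.5573, 0.1827, 0.4323]
tool_rot: [0.534, 0.471, -0.523, 0.469]
ft_force: [-0.2, -0.2, 0.7]
grip_width: 0.0366
t 10.03 pos [0.557 0.183 0.432] shift [ -0.8 -34.5 436.6] turn [90.3 -0.9  0.3] F [-0.2 -0.2  0.7] w 36.6
tub_in [('side', [258.0, 248.1], 0.83, array([0.556, 0.088, 0.005])), ('top', [274.4, 210.7], 0.55, array([0.557, 0.078, 0.005]))]
    [0.556 0.083 0.006] [0.0050336201709921344, 0.005033620170992094]
drop_slot [('side', [261.6, 229.5], 0.61, array([0.546, 0.071, 0.105])), ('top', [274.3, 211.6], 0.92, array([0.549, 0.072, 0.105]))]
    [0.549 0.072 0.101] [0.00019289658866711128, 0.00019289658866716627]
lever_bar [('side', [385.2, 197.6], 0.63, array([ 0.52 , -0.252,  0.327])), ('top', [419.6, 219.8], 0.97, array([ 0.522, -0.265,  0.327]))]
    [ 0.52  -0.257  0.33 ] [0.006250696009550169, 0.006250696009550147]
tub_grip [('side', [217.2, 225.7], 0.69, array([0.563, 0.213, 0.07 ])), ('top', [226.7, 206.3], 0.67, array([0.565, 0.212, 0.07 ]))]
    [0.565 0.213 0.067] [0.0005556048958430345, 0.0005556048958430418]
can_center [('side', [385.2, 197.9], 0.64, array([ 0.712, -0.263,  0.14 ])), ('top', [416.4, 214.8], 0.65, array([ 0.542, -0.31 ,  0.14 ]))]
    [ 0.532 -0.256  0.316] [0.004226849777574194, 0.004226849777574061]
```

View pics/b3.png

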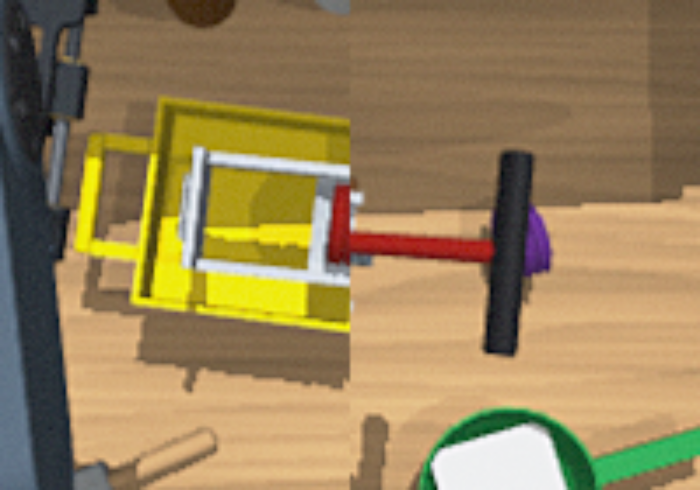

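The tub's centre is about (0.556,0.081) and the slot's about (0.549,0.072), so they agree to about 1 cm. The bar runs from about (417,194) to (413,251) in the top picture, centre (0.517,-0.253). Next I move over to the lever.

```bash
python3 -m inch '[[45,[0,-4,55],[0,0,0]],[45,[0,-4,55],[0,0,0]],[45,[0,-4,55],[0,0,0]],[45,[0,-4,55],[0,0,0]],[45,[0,-4,55],[0,0,0]],[45,[0,-4,55],[0,0,0]],[45,[0,-4,52],[0,0,0]],[45,[0,-4,52],[0,0,0]],[45,[0,0,0],[10,0,0]],[45,[0,0,0],[10,0,0]],[45,[0,0,0],[10,0,0]],[45,[0,0,0],[10,0,0]]]'
python3 -m inch '[[45,[0,0,0],[10,0,0]],[45,[0,0,0],[10,0,0]],[45,[0,0,0],[10,0,0]],[45,[0,0,0],[10,0,0]],[45,[0,0,0],[10,0,0]],[45,[0,0,0],[0,0,0]]]'
python3 - <<'E'
from h import *
for p in[(417.1,193.7),(412.9,250.9)]: print(np.round(atz('top',p,.327),3))
save('wrist','w3.png');rel([.475,-.248,.40],-97)
for d in imaging.tip_of('wrist','lever_bar')[:2]: print(d,atz('wrist',d['pixel'],.327))
E
```

```text
time: 12.12
position: [0.4735, -0.2597, 0.4233]
tool_rot: [0.664, 0.256, -0.656, 0.251]
ft_force: [0.3, -0.6, 0.4]
grip_width: 0.0451
time: 12.88
position: [0.4735, -0.2598, 0.4235]
tool_rot: [0.707, -0.055, -0.702, -0.063]
ft_force: [-0.7, -0.5, 0.0]
grip_width: 0.0451
[ 0.58  -0.26   0.327]
[ 0.453 -0.249  0.327]
t 12.93 pos [ 0.4735 -0.2598  0.4235] shift [ 23.6 -11.6   0.6] turn [-2.5 -0.3  0.6] F [ 0.4 -0.1 -0.2] w 45.1
{'pixel': [263.6, 166.8], 'confidence': 0.86} [ 0.51539516 -0.25583109  0.327     ]
{'pixel': [111.6, 163.9], 'confidence': 0.41} [ 0.54350317 -0.12408933  0.327     ]
```

View pics/w3.png

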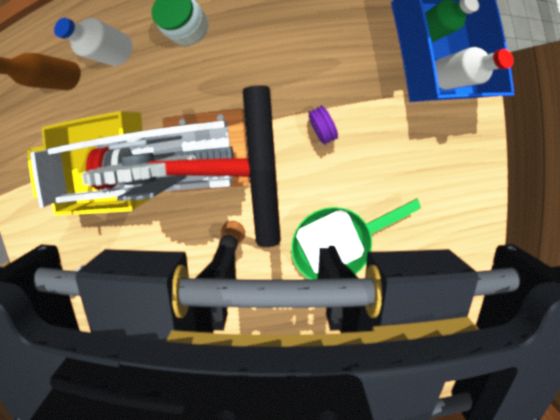

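Bar near end at (267,240) in the wrist view, centre about (0.516,-0.255). The fingers straddle it after a shift of about 9 mm. I'll open wider and go down.

```bash
python3 -m inch '[[60,[0,-9,0],[-2,0,0]],[60,[30,0,0],[0,0,0]],[60,[30,0,0],[0,0,0]],[60,[25,0,0],[0,0,0]],[60,[15,0,0],[0,0,0]],[60,[15,0,0],[0,0,0]],[60,[0,0,0],[0,0,0]]]'
python3 - <<'E'
from h import *
save('wrist','w4.png');rel([.474,-.250,.308],-97)
E
```

```text
time: 13.85
position: [0.4773, -0.2464, 0.3064]
tool_rot: [0.709, -0.036, -0.702, -0.043]
ft_force: [0.3, -0.7, -0.3]
grip_width: 0.0599
t 13.9 pos [ 0.4778 -0.2468  0.3072] shift [-0.8  3.6  3.4] turn [ 0.6 -0.6  0.6] F [ 0.5 -0.1 -0.2] w 60.1
```

View pics/w4.png

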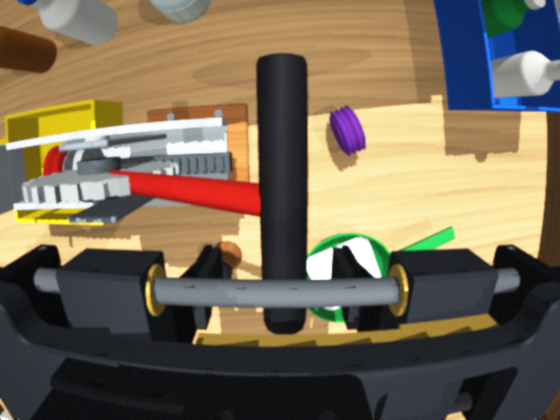

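The bar is between the fingers (columns 262–307, finger midpoint about 279), clear of the red arm at row 200. I'll close on it.

```bash
python3 -m inch '[[30,[0,2,0],[0,0,0]],[18,[0,0,0],[0,0,0]],[12,[0,0,0],[0,0,0]],[10,[0,0,0],[0,0,0]],[10,[0,0,0],[0,0,0]]]' 40
python3 - <<'E'
from h import *
rel([.474,-.250,.308],-97)
E
```

```text
time: 14.52
position: [0.4787, -0.2503, 0.3098]
tool_rot: [0.712, -0.038, -0.7, -0.041]
ft_force: [-0.3, -1.4, -0.9]
grip_width: 0.0212
t 14.53 pos [ 0.4787 -0.2503  0.3098] shift [1.7 0.2 4.7] turn [ 0.6 -0.9  0.3] F [-0.3 -1.4 -0.9] w 21.2
```

```bash
cat >> h.py <<'E'
BX=.0172
PIV=None
def lev():
    o=get_obs();Rt=R.from_quat(o['tool_rot']).as_matrix();bar=np.array(o['position'])-BX*Rt[:,0]
    out=np.array([-.114,-.9935,0]); s=bar@out; tau=np.arctan2(-Rt[:,0]@out,-Rt[2,0])
    return o,bar,s,tau
def plan(S0,phi1,tau1,n):
    "S0: outward coordinate of pivot"
    o,bar,s,tau=lev(); phi=np.arctan2(bar[2]-.22,s-S0)
    print('t',round(o['time'],2),'lever',round(.6-phi,3),'r',round(float(np.hypot(bar[2]-.22,s-S0)),4),'tau',round(float(np.degrees(tau)),1),'F',np.round(o['ft_force'],1),'w',round(o['grip_width'],4))
    def tcp(p,t): return np.array([S0+.19*np.cos(p)-BX*np.sin(t),.22+.19*np.sin(p)-BX*np.cos(t)])
    P=np.linspace(phi,phi1,n+1);T=np.linspace(tau,tau1,n+1)
    cur=np.array([s-BX*np.sin(tau),bar[2]-BX*np.cos(tau)])
    for i in range(n):
        d=tcp(P[i+1],T[i+1])-(cur if i==0 else tcp(P[i],T[i]));t=T[i]
        print('  dx %.1f dy %.1f wz %.1f'%(1e3*d@[-np.sin(t),-np.cos(t)],1e3*d@[np.cos(t),-np.sin(t)],-np.degrees(T[i+1]-T[i])))
E
python3 - <<'E'
from h import *
o,bar,s,tau=lev(); S0=s-.19*np.cos(.6); print(S0,bar,tau)
open('S0','w').write(str(S0)); plan(S0,-.38,.37,18)
E
```

```text
0.037407336717317996 [ 0.47842718 -0.25038933  0.32697192] 0.005786151461258119
t 14.53 lever 0.001 r 0.1898 tau 0.3 F [-0.3 -1.4 -0.9] w 0.0212
  dx 8.6 dy 5.4 wz -1.2
  dx 8.8 dy 5.0 wz -1.2
  dx 9.0 dy 4.7 wz -1.2
  dx 9.2 dy 4.4 wz -1.2
  dx 9.3 dy 4.1 wz -1.2
  dx 9.5 dy 3.7 wz -1.2
  dx 9.6 dy 3.4 wz -1.2
  dx 9.7 dy 3.1 wz -1.2
  dx 9.9 dy 2.7 wz -1.2
  dx 10.0 dy 2.4 wz -1.2
  dx 10.0 dy 2.1 wz -1.2
  dx 10.1 dy 1.7 wz -1.2
  dx 10.2 dy 1.4 wz -1.2
  dx 10.2 dy 1.0 wz -1.2
  dx 10.3 dy 0.7 wz -1.2
  dx 10.3 dy 0.3 wz -1.2
  dx 10.3 dy -0.0 wz -1.2
  dx 10.3 dy -0.4 wz -1.2
```

```bash
python3 -m inch '[[10,[9,5,0],[0,0,-1.2]],[10,[9,5,0],[0,0,-1.2]],[10,[9,5,0],[0,0,-1.2]],[10,[9,4,0],[0,0,-1.2]],[10,[9,4,0],[0,0,-1.2]]]' 40
python3 - <<'E'
from h import *
plan(float(open('S0').read()),-.38,.37,13)
E
```

```text
time: 15.15
position: [0.4772, -0.2665, 0.2754]
tool_rot: [0.714, 0.005, -0.695, -0.081]
ft_force: [-4.2, 3.1, 15.5]
grip_width: 0.0211
t 15.15 lever 0.207 r 0.1895 tau 7.0 F [-4.2  3.1 15.5] w 0.0211
  dx 9.7 dy 5.4 wz -1.1
  dx 10.2 dy 4.5 wz -1.1
  dx 10.4 dy 4.1 wz -1.1
  dx 10.5 dy 3.7 wz -1.1
  dx 10.7 dy 3.3 wz -1.1
  dx 10.8 dy 2.8 wz -1.1
  dx 11.0 dy 2.4 wz -1.1
  dx 11.1 dy 1.9 wz -1.1
  dx 11.1 dy 1.5 wz -1.1
  dx 11.2 dy 1.0 wz -1.1
  dx 11.2 dy 0.6 wz -1.1
  dx 11.3 dy 0.1 wz -1.1
  dx 11.3 dy -0.3 wz -1.1
```

```bash
python3 -m inch '[[10,[10,5,0],[0,0,-1.1]],[10,[10,4.5,0],[0,0,-1.1]],[10,[10.5,4,0],[0,0,-1.1]],[10,[10.5,3.5,0],[0,0,-1.1]],[10,[11,3,0],[0,0,-1.1]],[10,[11,2.5,0],[0,0,-1.1]]]' 40
python3 - <<'E'
from h import *
plan(float(open('S0').read()),-.38,.37,7)
E
```

```text
time: 15.9
position: [0.4763, -0.2771, 0.2256]
tool_rot: [0.714, 0.051, -0.687, -0.122]
ft_force: [-5.9, -1.6, 16.2]
grip_width: 0.021
t 15.9 lever 0.482 r 0.1891 tau 14.2 F [-5.9 -1.6 16.2] w 0.021
  dx 12.5 dy 4.9 wz -1.0
  dx 13.0 dy 3.4 wz -1.0
  dx 13.2 dy 2.7 wz -1.0
  dx 13.3 dy 2.0 wz -1.0
  dx 13.4 dy 1.3 wz -1.0
  dx 13.5 dy 0.5 wz -1.0
  dx 13.5 dy -0.2 wz -1.0
```

```bash
python3 -m inch '[[10,[12.5,5,0],[0,0,-1]],[10,[13,3.5,0],[0,0,-1]],[10,[13,2.5,0],[0,0,-1]],[10,[13,2,0],[0,0,-1]],[10,[13.5,1.5,0],[0,0,-1]]]' 45
python3 - <<'E'
from h import *
plan(float(open('S0').read()),-.38,.37,4)
E
```

```text
time: 16.52
position: [0.4766, -0.2744, 0.1725]
tool_rot: [0.712, 0.085, -0.68, -0.154]
ft_force: [-6.1, -2.6, 16.3]
grip_width: 0.0199
t 16.52 lever 0.766 r 0.1892 tau 19.6 F [-6.1 -2.6 16.3] w 0.0199
  dx 9.9 dy 2.2 wz -0.4
  dx 10.1 dy 0.9 wz -0.4
  dx 10.1 dy 0.4 wz -0.4
  dx 10.2 dy -0.0 wz -0.4
```

```bash
python3 -m inch '[[10,[10,2,0],[0,0,-0.4]],[10,[10,1,0],[0,0,-0.4]],[10,[10,0.5,0],[0,0,-0.4]],[10,[10,0,0],[0,0,-0.4]]]' 50
python3 - <<'E'
from h import *
plan(float(open('S0').read()),-.38,.37,2)
E
```

```text
time: 17.02
position: [0.4773, -0.2674, 0.1445]
tool_rot: [0.711, 0.097, -0.677, -0.163]
ft_force: [-6.1, -3.0, 18.2]
grip_width: 0.0205
t 17.02 lever 0.919 r 0.1897 tau 21.3 F [-6.1 -3.  18.2] w 0.0205
  dx 5.8 dy 0.5 wz 0.1
  dx 5.8 dy 0.1 wz 0.1
```

Now press to the stop and watch the force for contact.

```bash
python3 -m inch '[[10,[7,0.5,0],[0,0,0]],[10,[7,0,0],[0,0,0]],[10,[6,0,0],[0,0,0]],[10,[5,0,0],[0,0,0]]]' 50
python3 - <<'E'
from h import *
plan(float(open('S0').read()),-.38,.37,1)
a=save('side','side5.png');b=save('top','top5.png')
for c in('side','top'):
  for t in ('lever_bar','can_center'): print(c,t,[(d['pixel'],round(d['confidence'],2)) for d in imaging.tip_of(c,t)[:2]])
cv2.imwrite('pics/b5.png',cv2.resize(np.hstack([a[170:320,200:330],b[150:300,200:330]]),None,fx=3,fy=3)[:,:,::-1].copy())
E
```

```text
time: 17.52
position: [0.4777, -0.2635, 0.1325]
tool_rot: [0.712, 0.097, -0.676, -0.163]
ft_force: [-8.0, -5.3, 26.4]
grip_width: 0.0205
t 17.52 lever 0.985 r 0.1901 tau 21.4 F [-8.  -5.3 26.4] w 0.0205
  dx -1.0 dy -0.0 wz 0.2
side lever_bar [([385.7, 244.9], 0.59)]
side can_center [([408.1, 272.2], 0.81), ([264.9, 248.2], 0.7)]
top lever_bar [([408.6, 223.0], 0.84)]
top can_center [([279.4, 212.4], 0.79), ([273.9, 208.9], 0.32)]
```

View pics/b5.png

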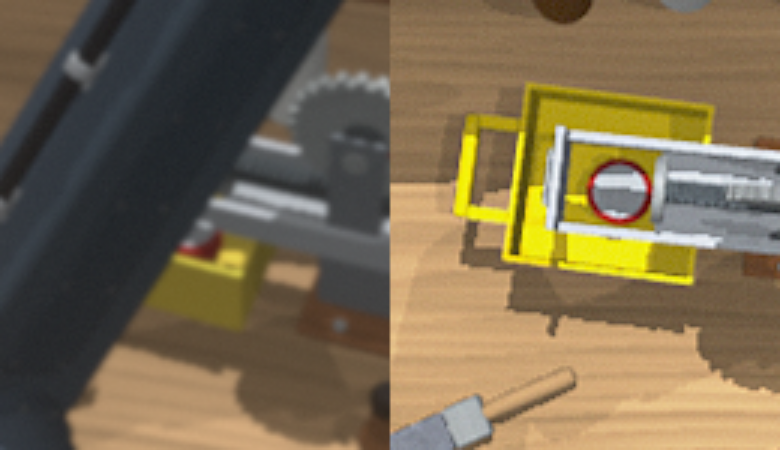

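The can lies flat in the tub, at (620,190) in the right crop. I'll press a little further to confirm the stop.

```bash
python3 -m inch '[[10,[6,0,0],[0,0,0]],[10,[6,0,0],[0,0,0]]]' 50
python3 - <<'E'
from h import *
print(tri([ray('side',(385.7,244.9)),ray('top',(408.6,223.0))]))
plan(float(open('S0').read()),.62,0.02,18)
E
```

```text
time: 18.08
position: [0.4779, -0.2634, 0.1322]
tool_rot: [0.714, 0.097, -0.675, -0.161]
ft_force: [-11.9, -5.1, 35.8]
grip_width: 0.0201
(array([ 0.51873641, -0.28040507,  0.15742737]), [0.004182717155653999, 0.004182717155653978])
t 18.07 lever 0.987 r 0.1901 tau 21.3 F [-11.9  -5.1  35.8] w 0.0201
  dx -10.6 dy 0.1 wz 1.1
  dx -10.6 dy -0.2 wz 1.1
  dx -10.6 dy -0.6 wz 1.1
  dx -10.6 dy -1.0 wz 1.1
  dx -10.5 dy -1.3 wz 1.1
  dx -10.4 dy -1.7 wz 1.1
  dx -10.4 dy -2.1 wz 1.1
  dx -10.3 dy -2.5 wz 1.1
  dx -10.1 dy -2.8 wz 1.1
  dx -10.0 dy -3.2 wz 1.1
  dx -9.9 dy -3.6 wz 1.1
  dx -9.7 dy -3.9 wz 1.1
  dx -9.6 dy -4.3 wz 1.1
  dx -9.4 dy -4.6 wz 1.1
  dx -9.2 dy -5.0 wz 1.1
  dx -9.0 dy -5.3 wz 1.1
  dx -8.8 dy -5.6 wz 1.1
  dx -8.6 dy -5.9 wz 1.1
```

The z did not move while the force rose to 36 N, and the bar triangulates to z = 0.157, so the lever is at its stop. Now I ease it up.

```bash
python3 -m inch '[[10,[-10,0,0],[0,0,1.1]],[10,[-10,0,0],[0,0,1.1]],[10,[-10.5,-0.5,0],[0,0,1.1]],[10,[-10.5,-1,0],[0,0,1.1]],[10,[-10.5,-1.5,0],[0,0,1.1]],[10,[-10.5,-1.5,0],[0,0,1.1]]]' 50
python3 - <<'E'
from h import *
plan(float(open('S0').read()),.62,0.02,12)
E
```

```text
time: 18.82
position: [0.4768, -0.2763, 0.2083]
tool_rot: [0.722, 0.058, -0.678, -0.124]
ft_force: [0.8, 7.0, 9.2]
grip_width: 0.0198
t 18.82 lever 0.574 r 0.1873 tau 15.1 F [0.8 7.  9.2] w 0.0198
  dx -9.7 dy 0.0 wz 1.2
  dx -8.9 dy -2.8 wz 1.2
  dx -8.8 dy -3.1 wz 1.2
  dx -8.7 dy -3.3 wz 1.2
  dx -8.6 dy -3.6 wz 1.2
  dx -8.4 dy -3.8 wz 1.2
  dx -8.3 dy -4.1 wz 1.2
  dx -8.2 dy -4.3 wz 1.2
  dx -8.0 dy -4.5 wz 1.2
  dx -7.9 dy -4.8 wz 1.2
  dx -7.7 dy -5.0 wz 1.2
  dx -7.6 dy -5.2 wz 1.2
```

```bash
python3 -m inch '[[10,[-9.5,0,0],[0,0,1.2]],[10,[-9,-2.5,0],[0,0,1.2]],[10,[-9,-3,0],[0,0,1.2]],[10,[-8.5,-3,0],[0,0,1.2]],[10,[-8.5,-3.5,0],[0,0,1.2]],[10,[-8.5,-4,0],[0,0,1.2]]]' 50
python3 - <<'E'
from h import *
plan(float(open('S0').read()),.64,0.0,6)
E
```

```text
time: 19.58
position: [0.4786, -0.2604, 0.2737]
tool_rot: [0.728, 0.02, -0.68, -0.087]
ft_force: [1.9, 6.4, 3.5]
grip_width: 0.0193
t 19.57 lever 0.205 r 0.1835 tau 8.9 F [1.9 6.4 3.5] w 0.0193
  dx -9.9 dy 1.8 wz 1.5
  dx -6.5 dy -3.8 wz 1.5
  dx -6.4 dy -3.9 wz 1.5
  dx -6.3 dy -4.0 wz 1.5
  dx -6.3 dy -4.1 wz 1.5
  dx -6.2 dy -4.2 wz 1.5
```

```bash
python3 - <<'E'
from h import *
a=save('side','side6.png');b=save('top','top6.png')
D={c:imaging.tip_of(c,'lever_bar')[:1] for c in('side','top')}
print(D,tri([ray(c,D[c][0]['pixel']) for c in D]))
save('wrist','w6.png'); rel([.474,-.25,.308],-97)
E
```

```text
{'side': [{'pixel': [392.1, 206.1], 'confidence': 0.82}], 'top': [{'pixel': [422.2, 223.1], 'confidence': 0.94}]} (array([ 0.51458523, -0.27358968,  0.30803032]), [0.0022167955867793193, 0.0022167955867792855])
t 19.82 pos [ 0.4786 -0.2602  0.2739] shift [-32.5 -14.9   3.5] turn [ 1.6 -3.4  8.9] F [0.7 6.2 6.7] w 19.3
```

View pics/w6.png

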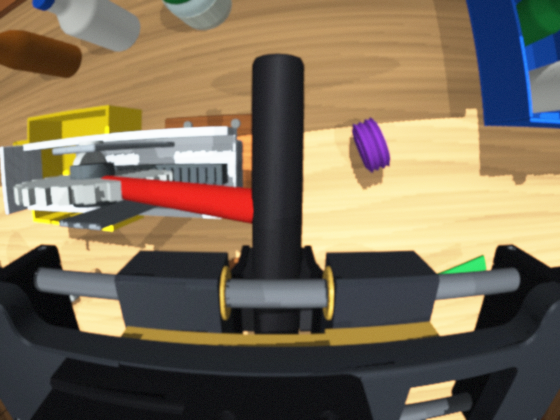

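The wrist view shows the bar still between the pads, and it triangulates to z ≈ 0.308. It has slid about 15 mm deeper in the fingers, so the lever is at about 0.12 rad. I'll finish the rise with that corrected depth.

```bash
python3 - <<'E'
import h
from h import *
for b in(.030,.033,.036): h.BX=b; plan(float(open('S0').read()),.62,0.08,5)
E
```

```text
t 19.82 lever 0.146 r 0.1904 tau 8.9 F [0.7 6.2 6.7] w 0.0193
  dx -4.9 dy -3.6 wz 0.9
  dx -5.1 dy -3.3 wz 0.9
  dx -5.0 dy -3.4 wz 0.9
  dx -4.9 dy -3.5 wz 0.9
  dx -4.8 dy -3.6 wz 0.9
t 19.82 lever 0.134 r 0.1922 tau 8.9 F [0.7 6.2 6.7] w 0.0193
  dx -3.4 dy -4.7 wz 0.9
  dx -4.6 dy -3.0 wz 0.9
  dx -4.6 dy -3.1 wz 0.9
  dx -4.5 dy -3.2 wz 0.9
  dx -4.5 dy -3.3 wz 0.9
t 19.82 lever 0.121 r 0.1939 tau 8.9 F [0.7 6.2 6.7] w 0.0193
  dx -1.9 dy -5.8 wz 0.9
  dx -4.2 dy -2.7 wz 0.9
  dx -4.2 dy -2.8 wz 0.9
  dx -4.1 dy -2.9 wz 0.9
  dx -4.1 dy -2.9 wz 0.9
```

```bash
python3 -m inch '[[10,[-4.5,-3.5,0],[0,0,0.9]],[10,[-4.5,-3,0],[0,0,0.9]],[10,[-4.5,-3,0],[0,0,0.9]],[10,[-4.5,-3,0],[0,0,0.9]],[10,[-4.5,-3,0],[0,0,0.9]],[10,[0,0,0],[0,0,0]]]' 50
python3 - <<'E'
import h
from h import *
for b in(.030,.036): h.BX=b; plan(float(open('S0').read()),.62,0.04,2)
D={c:(imaging.camera(c),imaging.tip_of(c,'lever_bar')[:1])[1] for c in('side','top')}
print(D,tri([ray(c,D[c][0]['pixel']) for c in D]))
E
```

```text
time: 20.58
position: [0.4799, -0.2486, 0.2976]
tool_rot: [0.729, -0.011, -0.682, -0.056]
ft_force: [-0.4, 2.2, 7.7]
grip_width: 0.0191
t 20.57 lever -0.001 r 0.1902 tau 3.9 F [-0.4  2.2  7.7] w 0.0191
  dx -1.3 dy -0.9 wz 0.8
  dx -1.5 dy -0.7 wz 0.8
t 20.57 lever -0.025 r 0.194 tau 3.9 F [-0.4  2.2  7.7] w 0.0191
  dx 2.9 dy -2.3 wz 0.8
  dx 0.3 dy 0.8 wz 0.8
{'side': [{'pixel': [387.4, 199.8], 'confidence': 0.79}], 'top': [{'pixel': [417.8, 221.1], 'confidence': 0.78}]} (array([ 0.51850377, -0.25966469,  0.32306311]), [0.00204865053036975, 0.0020486505303697645])
```

```bash
python3 -m inch '[[10,[-3,-1.5,0],[0,0,0]],[10,[-3,-1.5,0],[0,0,0]],[10,[0,0,0],[0,0,0]]]' 50; python3 -m inch '[[10,[-3,-1,0],[0,0,0]],[10,[-3,-1,0],[0,0,0]],[10,[0,0,0],[0,0,0]]]' 50
```

```text
time: 21.15
position: [0.4798, -0.2487, 0.2976]
tool_rot: [0.729, -0.013, -0.682, -0.057]
ft_force: [0.9, 1.0, 7.0]
grip_width: 0.0192
time: 21.52
position: [0.4798, -0.2486, 0.2977]
tool_rot: [0.728, -0.013, -0.683, -0.057]
ft_force: [1.1, -0.8, 3.7]
grip_width: 0.0193
```

```bash
python3 -m inch '[[10,[-6,-1,0],[0,0,0]],[10,[-6,-1,0],[0,0,0]],[10,[0,0,0],[0,0,0]]]' 50
```

```text
time: 21.9
position: [0.4797, -0.2486, 0.2975]
tool_rot: [0.726, -0.013, -0.685, -0.058]
ft_force: [-1.8, -0.0, 10.5]
grip_width: 0.0192
```

TCP no longer follows upward commands and the bar height comes to about 0.327, which is the rest stop. I'll release gently and back off upward.

```bash
python3 -m inch '[[10,[0,0,0],[0,0,0]],[10,[0,0,0],[0,0,0]]]' 8; python3 -m inch '[[30,[0,0,0],[0,0,0]],[45,[0,0,0],[0,0,0]],[60,[0,0,0],[0,0,0]],[60,[0,0,0],[0,0,0]]]'
python3 - <<'E'
from h import *
rel([.48,-.253,.308],-97)
D={c:(save(c,c+'8.png'),imaging.tip_of(c,'lever_bar')[:1])[1] for c in('side','top')}
print(D,tri([ray(c,D[c][0]['pixel']) for c in D]))
E
```

```text
time: 22.15
position: [0.4796, -0.2484, 0.2977]
tool_rot: [0.726, -0.014, -0.685, -0.058]
ft_force: [4.2, -2.4, -7.2]
grip_width: 0.0198
time: 22.65
position: [0.4785, -0.2473, 0.3006]
tool_rot: [0.726, -0.013, -0.685, -0.058]
ft_force: [0.1, -0.6, -0.2]
grip_width: 0.0518
t 22.65 pos [ 0.4785 -0.2473  0.3006] shift [-7.6  5.  -2.5] turn [ 1.2 -3.1  3.8] F [ 0.1 -0.6 -0.2] w 51.8
{'side': [{'pixel': [387.7, 197.4], 'confidence': 0.8}], 'top': [{'pixel': [416.6, 220.8], 'confidence': 0.94}]} (array([ 0.51936314, -0.25736138,  0.32942123]), [4.302813328887609e-05, 4.302813328877768e-05])
```

```bash
python3 -m inch '[[60,[-15,0,0],[0,0,0]],[60,[-20,0,0],[0,0,0]],[60,[-30,0,0],[0,0,0]],[60,[-40,0,0],[0,0,0]],[60,[-40,0,0],[0,0,0]],[60,[0,0,45],[0,0,0]],[60,[0,0,45],[0,0,0]],[60,[0,0,0],[0,0,0]],[60,[0,0,0],[0,0,0]]]'
python3 - <<'E'
from h import *
rel([.48,-.253,.308],-97)
a=save('side','side9.png');b=save('top','top9.png')
for t in('lever_bar','can_center','tub_in','drop_slot','beer_bottle','spray','tablet_jar','sieve','door_stop','dish_brush'):
  D={c:imaging.tip_of(c,t)[:2] for c in('side','top')}
  print(t,{c:[(np.round(d['pixel'],0).tolist(),round(d['confidence'],2)) for d in D[c]] for c in D})
  if D['side'] and D['top']: print('   ',np.round(tri([ray(c,D[c][0]['pixel']) for c in D])[0],3))
cv2.imwrite('pics/b9.png',cv2.resize(np.hstack([a[150:350,150:450],b[120:320,160:460]]),(800,267))[:,:,::-1].copy())
E
```

```text
time: 23.98
position: [0.379, -0.2487, 0.4529]
tool_rot: [0.729, -0.016, -0.682, -0.055]
ft_force: [0.4, 0.6, 0.5]
grip_width: 0.06
t 23.98 pos [ 0.379  -0.2487  0.4529] shift [151.1   2.6 -91.5] turn [ 1.2 -3.6  3.4] F [0.4 0.6 0.5] w 60.0
lever_bar {'side': [([387.0, 200.0], 0.55)], 'top': [([415.0, 222.0], 0.56)]}
    [ 0.516 -0.256  0.323]
can_center {'side': [([405.0, 272.0], 0.75), ([264.0, 248.0], 0.68)], 'top': [([278.0, 212.0], 0.74), ([416.0, 216.0], 0.6)]}
    [ 0.499 -0.137  0.153]
tub_in {'side': [([258.0, 251.0], 0.65)], 'top': []}
drop_slot {'side': [([264.0, 228.0], 0.83)], 'top': [([273.0, 213.0], 0.92)]}
    [0.546 0.07  0.112]
beer_bottle {'side': [([258.0, 202.0], 0.58), ([262.0, 248.0], 0.4)], 'top': [([258.0, 148.0], 0.63), ([272.0, 213.0], 0.5)]}
    [ 0.751  0.134 -0.001]
spray {'side': [([298.0, 204.0], 0.62)], 'top': [([299.0, 143.0], 0.87)]}
    [0.766 0.005 0.002]
tablet_jar {'side': [([344.0, 212.0], 0.92)], 'top': [([349.0, 140.0], 0.74), ([276.0, 209.0], 0.4)]}
    [ 0.778 -0.147 -0.014]
sieve {'side': [([394.0, 345.0], 0.9)], 'top': [([337.0, 213.0], 0.37)]}
    [ 0.574 -0.265 -0.434]
door_stop {'side': [], 'top': [([349.0, 275.0], 0.79), ([349.0, 140.0], 0.68)]}
dish_brush {'side': [], 'top': [([230.0, 288.0], 0.59)]}
```

View pics/b9.png

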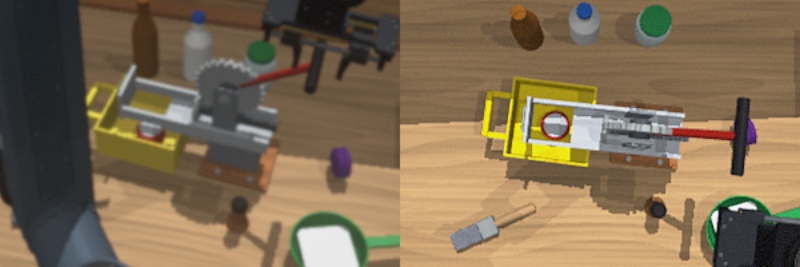

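The can lies in the tub (side crop (150,130), top crop (555,125)), and the tub stands under the slot. The lever bar is back at its starting pixel, the bystanders look unmoved, and the arm is clear, so I'm handing in.

```bash
python3 -c "
from h import *
print(robot.hand_in())"
```

```text
the job is handed in; nothing more can be done
None
```

I slid the tub under the drop slot, pressed the lever to its stop so the can fell into the tub, and eased the lever back to rest by hand. The job was handed in at about 24 s; it reports no verdict.

**How it was done**
- **Tub:** I pushed it with the fingers down in the gap between grip bar and wall, because a tall box to its left leaves little room for the gripper's body there.
- **Lever:** I gripped the bar off-centre and followed its arc. At the stop the height no longer changed while the force rose to about 36 N.

**Last checks**
- **Tub:** its centre was about 1 cm from the slot's before the press. In the last picture it still stands under the slot.
- **Can:** it lies flat in the tub. The networks' first side-view match for it was the purple look-alike, so I relied on the pictures.
- **Lever:** the bar is back within about 1 px of where it started in the top view. Its measured height was 0.323–0.329 m against the expected 0.327 m.
- **Bystanders:** none look moved in the last picture. The network's positions for the bottle, spray and jar were within about 2 to 6 cm of the first look. The 6 cm is the jar, mostly height error along a poor pair of views. It mislocated the sieve and did not see the door stop or brush in the side view.
- **Robot:** the gripper was open and clear, with a wrist force under 1 N.

**What disagreed:** the bar slid about 13–15 mm deeper between the pads during the press and return. My lever angle from the hand's pose was therefore about 0.08 rad off, until I corrected it from the cameras.

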